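# Free a board carrier held by one left-hand and one right-hand clamp knob

## Task

Unclamp the circuit-board carrier from its test bed: one of the two wing knobs has a left-hand thread and nothing shows which, so feel gently both ways to learn the hand, without twisting hard against a tight thread (that tears the stud's rubber bush), and back each knob off a quarter turn. Then take the carrier by its upright grip, draw it about 60 mm towards the robot without forcing it, so that its slots are well clear of both studs, and leave it lying flat on the bed with both knobs still backed off. Disturb nothing else on the bench.

Things in the scene. Friction and masses are not known exactly. Their poses are not given: they have to be found in the camera images.
- bed: Grey test bed fixed to the bench: flat slab 280 x 220 x 20 mm. Origin at bench height, 20 mm beyond the slab's middle; x points away from the robot side (slab from x = -160 to +120 mm), y left, z up; its top is at z = 20 mm. Clamp axes stand at x = +60, y = +60 and -60 mm. The carrier comes out along this -x.
- carrier: Loose aluminium plate 175 (x -90 to +85) x 190 x 8 mm, 0.35 kg, with green circuit boards (to 19 mm above its underside) and an upright grip. Origin in its underside; starts over the bed's origin, axes alike. Two 14 mm slots, open to +x, take the 10 mm studs; 3 mm pockets in its top hold each tight knob's 22 mm boss, so it cannot slide. Once free: clear of both studs after 40 mm along -x.
- handle (a point): Point on the carrier's upright grip: an aluminium block 14 mm thick (y), 40 mm long (x), its top 40 mm above the carrier's underside; this point is on its middle, 30 mm above the underside. Axes as the carrier's.
- grip_a (a point): Middle of clamp knob A's wing: a black upright bar 44 mm long (along this point's x), 12 mm thick (y), 24 mm tall, its top 11 mm above this point and its lower edge 13 mm below it; beneath it a short neck and a steel flange 32 mm across whose top is 22.5 mm below this point. On the thread axis (z up); turns with the knob.
- grip_b (a point): The same point of clamp knob B, which looks just like A.
- knob_a (a joint): How far knob A is unscrewed, rad: 0 tight (hard stop) to 2.2; grows as it loosens, whichever way that is. One knob has a left-hand thread (clockwise from above loosens), the other a right-hand one; they look alike, either may be on either side. The thread turns with about 0.10 N m and climbs 2.5 mm per rad; above 1.0 rad the boss is clear of the carrier.
- knob_b (a joint): The same for knob B; its thread is of the other hand than A's.
- bush_a (a joint): Twist of clamp A's stud in its rubber bush, rad, positive anticlockwise from above, 0 at rest. A spring of 1.2 N m per rad: the stud winds up about 0.08 rad before the thread slips in the loosening direction; turned the tightening way, all of the turn goes into the bush, which tears at 0.30 rad (0.36 N m).
- bush_b (a joint): The same for the stud of clamp B.
- lift_a: Clamp A's knob with its sleeve (all that climbs on the stud). Origin on the thread axis, 38 mm below point grip_a, level with the bed's top when tight. It does not turn with the knob on the thread.
- lift_b: The same for clamp B.
- screwdriver: Bystander: screwdriver lying on the bench beside the bed. Leave it alone.
- jar: Bystander: small closed jar, 40 mm across, 50 mm tall, beside the bed. Leave it alone.
- spool: Bystander: grey plastic spool, 44 mm across, 35 mm tall, beside the bed. Leave it alone.
- spanner: Bystander: steel spanner lying beyond the bed. Leave it alone.
- capacitor: Bystander: black can capacitor, 30 mm across, 45 mm tall, standing beyond the bed. Leave it alone.
- parts_tray: Bystander: grey open tray, 90 x 120 x 30 mm, on the bench. Leave it alone.
- mug: Bystander: white mug, 80 mm across, 90 mm tall. Leave it alone.

How it is judged:
On the way, in this order (a step that is already met when the one before it is completed fails the run):
1. both knobs are backed off (more than 1.1 rad) while the carrier is still in its place (value of joint each of knob_a, knob_b above 1.1 rad and x of carrier in the frame of bed above -0.012 m), for 0.1 s.
2. the carrier is drawn at least 45 mm towards the robot, along the bed (x of carrier in the frame of bed below -0.045 m), for 0.2 s.
At the end, for the whole second after the job is handed in: The carrier lies still and flat on the bed (within 3.5 mm in height and 0.06 rad), drawn 45 to 95 mm towards the robot and within 30 mm of the bed's centre line; both knobs stay backed off by more than 1.1 rad (value of joint each of knob_a, knob_b above 1.1 rad and x of carrier in the frame of bed between -0.095 and -0.045 m and y of carrier in the frame of bed between -0.03 and 0.03 m and z of carrier in the frame of bed between 0.017 and 0.0235 m and angle between carrier's own z axis and vertical below 0.06 rad and linear speed of carrier below 0.01 m/s); the robot touches nothing.
It fails at once if a stud is twisted more than 0.30 rad in its rubber bush (torn) (value of joint any of bush_a, bush_b above 0.3 rad or value of joint any of bush_a, bush_b below -0.3 rad).
It fails at once if the carrier is forced against a knob with more than 20 N (contact force between carrier and lift_a above 20 N or contact force between carrier and lift_b above 20 N).
It fails at once if the carrier is lifted more than 20 mm off the bed or tipped more than 0.2 rad (z of carrier in the frame of bed above 0.04 m or angle between carrier's own z axis and vertical above 0.2 rad).
It fails at once if a bystander is moved more than 30 mm (distance of any of screwdriver, jar, spool, spanner, capacitor, parts_tray, mug from where it was at the start of the episode above 0.03 m).
It also fails if it takes over 69 s, if anything falls off the work surface, if the arm or the gripper's body presses on something with over 40 N, if the wrist force passes 120 N, or if a joint passes its speed limit or range.

## Robot

A 7-joint arm with a two-finger parallel gripper is mounted at the origin on the work surface. World frame = base frame: x ahead of the robot, y to its left, z up, the work surface at z = 0. Lengths are in m, angles in rad, forces in N, time in s.
With the tool pointing down it reaches from about 0.4 to 0.9 m from the base axis. Payload 5.5 kg.
Tool frame: the origin (TCP) lies between the finger pads; the fingertips stand 14 mm ahead of it and the grasp point (between the pads) lies 5 mm behind it (robot.tip_extent is the distance from the TCP to the fingertips, in m); z points along the fingers, y is the line along which they close (so a half turn about z gives the same grasp; the last joint's range is limited). The gripper opens to 85 mm and grips with 20 to 120 N. Pads are 22 mm wide; open, the fingers measure 114 mm over their backs; the gripper's body (76 mm by 85 mm) begins 54 mm behind the grasp point. The pads swing forward as they close: fully open they stand 13 mm farther back than shut.
Start: joints at [0.263, 0.501, -0.427, 1.55, 0.221, 1.138, -0.21], TCP at [0.65, 0, 0.245] pointing down, gripper open.
Joint ranges: [-2.88, 2.88], [-0.31, 2.03], [-1.54, 1.56], [0.2, 2.42], [-1.41, 4.55], [0.19, 2.02], [-2.57, 2.57]. Speed limits (rad/s): [2.57, 2.57, 3.14, 3.14, 3.14, 3.14, 3.14].

## Interface

Orientations are given as [roll, pitch, yaw] about the fixed x, y, z axes, in that order (R = Rz(yaw) Ry(pitch) Rx(roll)).
In Python, from rig import robot gives the robot as it stands. The module is installed in compiled form; this text tells all that it offers.
- The arm moves only by the shell command python3 -m handwheel 'ROWS' [OPENING] [FORCE]. ROWS is a JSON object with one list for each field, all of the same length, 1 to 5, a row being the entries at one place: x, y, z (the shift in shares of 0.2 m (1.0 is 0.2 m)), yaw (a turn about the tool's z in parts of the range, where 1.0 means 2 rad); each row shifts and turns the commanded pose from where the row before left it, along the tool's axes as they then stand; what a row does not reach is not made up. A row lasts 1/12 s, in which the tool goes at most 0.0417 m and 0.125 rad, less where a joint would pass 70% of its speed; a pose out of reach is approached as far as the arm can. OPENING is the opening from 0.0 (shut) to 1.0 (fully open), set as the command begins (- or left out keeps the last). The fingers move at their own pace and stop on an object; FORCE is the grip in N (left out, the last holds). Time passes only in rows, so rows that do not move let the fingers close. It prints the time, the measured TCP pose, the force, the opening and the grip force at its end. Input that does not fit is refused with a message, and nothing moves.
- robot.observe(): the state, without advancing time (a new reading comes with each control period).
- robot.grab_frame(name): name is "scene" or "side" or "wrist"; returns a dict with "color" (480x640x3 uint8, red, green, blue), "depth" (480x640 float32, m along the optical axis (not along the pixel's ray), 0 where there is no reading), "fx", "fy", "cx", "cy" (pixels), "k1" (the pictures are not rectified: a ray, as slopes to the right and down, at radius r is drawn at 1 + k1 r^2 times it, then the intrinsics apply), "world_from_camera" (4x4, takes a point from camera to world coordinates); the wrist camera has in their place "mount" (4x4, takes a point from camera to tool coordinates, whose origin is the TCP and whose axes are the flange's). Camera axes: x right, y down, z forward; pixel columns grow to the right and rows downward; lengths in m; the calibration is good to about 2 mm. A picture is of the moment at which its call begins: read the wrist's pose just before it.
- robot.hand_in(): hands the job in; it is judged then, once.
The state is a dict: "clock": time; "joints": joint angles; "qd": joint speeds; "effort": joint torques, N m; "position": TCP position; "ee_rot": TCP orientation; "force": force on the tool from outside, world axes, zero at the start; "torque": the same for the moment, N m; "grip_width": opening from 0.0 (shut) to 1.0 (fully open); "gripper_force": force on a finger pad.
Only numpy, scipy, OpenCV 4.12 (cv2) and the standard library are available. Lean on these libraries where they do the work, as an engineer would, in place of code of your own. Each camera call takes 0.05 s, during which the arm holds its last target. There are 200 camera calls.

## Working session

There is one attempt and no reset: what is moved stays moved. The work goes in short steps, Python scripts to look and compute and a shell command to move; the robot and the scene stay as the last step left them, time stands still between calls to the robot, and variables do not carry over. Pictures are saved under pics/ and viewed, at most 10 in all, crops included, and the job is handed in when it is done.

```bash
mkdir -p pics
cat > h.py <<'E'
import numpy as np, cv2
from rig import robot
from scipy.spatial.transform import Rotation as R
def pose():
    s=robot.observe(); T=np.eye(4); T[:3,3]=s["position"]; T[:3,:3]=R.from_euler('xyz',s["ee_rot"]).as_matrix(); return T
def grab(n):
    T=pose(); f=robot.grab_frame(n)
    f["W"]=T@f["mount"] if "mount" in f else f["world_from_camera"]
    return f
def rays(f,uv):
    uv=np.atleast_2d(uv).astype(float); d=(uv-[f["cx"],f["cy"]])/[f["fx"],f["fy"]]; p=d.copy()
    for _ in range(10): p=d/(1+f["k1"]*(p**2).sum(1,keepdims=True))
    return p
def onplane(f,uv,z):
    p=rays(f,uv); D=np.c_[p,np.ones(len(p))]@f["W"][:3,:3].T; o=f["W"][:3,3]
    return o+D*((z-o[2])/D[:,2:3])
def cloud(f):
    v,u=np.mgrid[:480,:640]; uv=np.c_[u.ravel(),v.ravel()]; p=rays(f,uv); z=f["depth"].ravel()
    P=np.c_[p*z[:,None],z]@f["W"][:3,:3].T+f["W"][:3,3]; P[z==0]=np.nan
    return P.reshape(480,640,3)
E
python3 - <<'E'
from h import *
s=robot.observe(); print({k:np.round(v,3) for k,v in s.items()})
ims=[]
for n in ["scene","wrist"]:
    f=grab(n); cv2.imwrite(f"pics/{n}0.png",f["color"][...,::-1]); np.save(n+".npy",f,allow_pickle=True)
    print(n,f["W"][:3,3].round(3),f["fx"],f["k1"])
    P=cloud(f); c=f["color"].astype(int)
    for lo,hi in [(.03,.045),(.045,.055),(.06,.075)]:
        m=(P[...,2]>lo)&(P[...,2]<hi)&(P[...,0]>.35)
        nlab,l,st,ce=cv2.connectedComponentsWithStats(m.astype(np.uint8))
        for i in range(1,nlab):
            if st[i,4]>150:
                q=P[l==i]; print(lo,st[i,4],ce[i].round(),np.nanmedian(q,0).round(3),np.nanmin(q,0).round(3),np.nanmax(q,0).round(3),c[l==i].mean(0).round())
E
```

```text
{'clock': np.float64(0.0), 'joints': array([ 0.263,  0.502, -0.427,  1.551,  0.221,  1.138, -0.21 ]), 'qd': array([ 0.   , -0.   , -0.001,  0.002, -0.001, -0.001, -0.001]), 'effort': array([ 0.0000e+00, -5.6952e+01, -5.8170e+00, -2.8094e+01,  1.1000e-02,
        1.2000e-02,  0.0000e+00]), 'position': array([ 0.649, -0.   ,  0.244]), 'ee_rot': array([-3.14 , -0.   ,  1.571]), 'force': array([-0.113, -0.259,  0.872]), 'torque': array([ 0.037,  0.021, -0.002]), 'gripper_force': np.float64(0.0), 'grip_width': np.float64(0.994)}
scene [ 1.227 -0.22   1.235] 470.7840295213644 -0.12024245943119395
0.03 158 [490. 173.] [0.599 0.633 0.038] [0.504 0.616 0.03 ] [0.604 0.78  0.045] [55.  7.  6.]
0.03 175 [621. 181.] [0.786 1.073 0.038] [0.703 1.054 0.03 ] [0.867 1.089 0.045] [55. 54. 54.]
0.03 304 [301. 228.] [0.528 0.021 0.033] [ 0.466 -0.014  0.03 ] [0.587 0.047 0.042] [35. 50. 40.]
0.03 444 [267. 231.] [ 0.494 -0.078  0.033] [ 0.435 -0.124  0.03 ] [ 0.564 -0.035  0.044] [57. 80. 65.]
0.03 158 [111. 247.] [ 0.361 -0.533  0.034] [ 0.35  -0.567  0.03 ] [ 0.382 -0.487  0.042] [109. 102.  50.]
0.0
[... 1263 characters left out ...]
 -0.168  0.034] [ 0.413 -0.187  0.03 ] [ 0.445 -0.16   0.036] [90. 89. 89.]
0.03 368 [222. 417.] [ 0.56  -0.198  0.039] [ 0.538 -0.219  0.03 ] [ 0.574 -0.194  0.045] [87. 83. 78.]
0.045 269 [159. 242.] [ 0.523 -0.023  0.05 ] [ 0.501 -0.039  0.045] [ 0.538 -0.016  0.055] [71. 70. 70.]
0.045 269 [235. 331.] [ 0.579 -0.102  0.051] [ 0.558 -0.114  0.045] [ 0.599 -0.094  0.055] [15. 15. 15.]
0.045 1065 [216. 435.] [ 0.555 -0.211  0.049] [ 0.536 -0.231  0.045] [ 0.573 -0.194  0.052] [167. 167. 162.]
0.06 998 [266. 209.] [0.612 0.008 0.068] [ 0.589 -0.003  0.06 ] [0.633 0.017 0.071] [15. 14. 15.]
0.06 890 [230. 344.] [ 0.578 -0.106  0.068] [ 0.557 -0.12   0.06 ] [ 0.599 -0.093  0.071] [24. 22. 23.]
```

View pics/scene0.png

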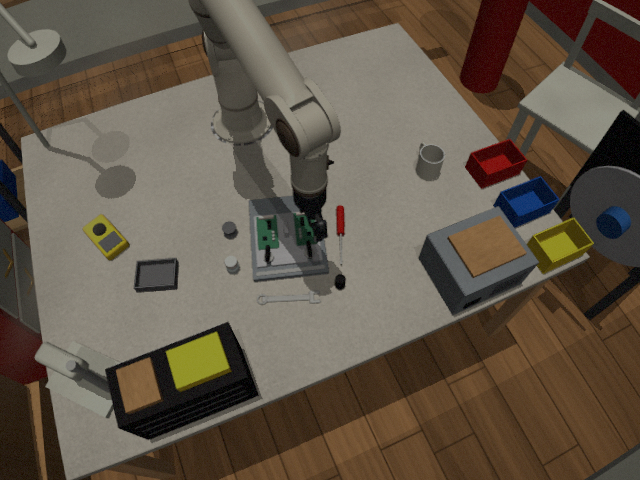

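View pics/wrist0.png

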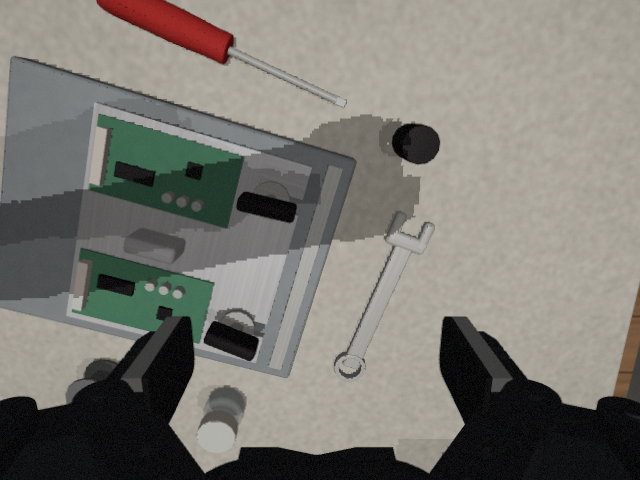

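The scene picture shows the bed near (290,240) with the bystanders around it. The wrist picture shows the black wings at about (266,207) and (231,341) and the grip at (155,245). I'll fit them next.

```bash
cat > m.py <<'E'
from h import *
def fit(f,lo,hi,c0,r=.035):
    P=cloud(f); m=(P[...,2]>lo)&(P[...,2]<hi)&(np.hypot(P[...,0]-c0[0],P[...,1]-c0[1])<r)
    q=P[m]; rc=cv2.minAreaRect((q[:,:2]*1000).astype(np.float32)); b=cv2.boxPoints(rc)/1000
    e=[b[1]-b[0],b[2]-b[1]]; l=max(e,key=np.linalg.norm); a=np.arctan(l[1]/l[0])
    return np.array(rc[0])/1000,a,sorted(rc[1]),np.median(q[:,2]),len(q)
if __name__=="__main__":
    f=grab("wrist")
    T=pose(); print(T[:3,3].round(4), "tool x",T[:3,0].round(3))
    for n,lo,hi,c in [("A",.064,.073,(.612,.006)),("B",.064,.073,(.578,-.107)),("H",.056,.064,(.52,-.028))]:
        try:
            c,a,s,z,k=fit(f,lo,hi,c); d=T[:3,:3].T@(np.r_[c,z]-T[:3,3]); print(n,c.round(4),"yaw",round(a,3),"size",np.round(s,1),"z",round(z,4),k,"tool dxdy",d.round(4))
        except Exception as e: print(n,e)
E
python3 m.py; python3 -c "
from h import *
f=grab('wrist');P=cloud(f);m=(P[...,2]>.055)&(P[...,2]<.064)&(abs(P[...,0]-.52)<.04)&(abs(P[...,1]+.028)<.04);print(np.median(P[m],0),m.sum())"
```

```text
[ 6.495e-01 -1.000e-04  2.445e-01] tool x [-0.  1.  0.]
A [0.611  0.0072] yaw -0.238 size [12.2 43.9] z 0.0682 932 tool dxdy [ 0.0072 -0.0382  0.1763]
B [ 0.5777 -0.1073] yaw -0.429 size [12.2 43.8] z 0.068 748 tool dxdy [-0.1072 -0.0715  0.1766]
H [ 0.5178 -0.0277] yaw -0.271 size [14.2 40.4] z 0.0593 867 tool dxdy [-0.0276 -0.1314  0.1854]
[ 0.51846041 -0.02689234  0.05921212] 900
```

Units first: shifts go in shares of 0.2 m and turns go in shares of 2 rad. So -0.0191 m / 0.2 = -0.0955, 0.0036 m / 0.2 = 0.018, -0.12 rad / 2 = -0.06.

```bash
python3 -m handwheel '{"x": [0.018,0.018,0,0,0],"y": [-0.0955,-0.0955,0,0,0],"z": [0,0,0,0,0],"yaw": [0,0,-0.06,-0.06,-0.06]}' 0.45 30; python3 -m handwheel '{"x": [0,0,0,0,0],"y": [0,0,0,0,0],"z": [0.1,0.1,0.1,0.1,0.1],"yaw": [-0.06,-0.06,-0.06,-0.06,-0.06]}';python3 -m handwheel '{"x": [0,0,0,0,0],"y": [0,0,0,0,0],"z": [0,0,0,0,0],"yaw": [-0.06,-0.06,-0.06,-0.0065,0]}'; python3 -c "
from rig import robot; s=robot.observe(); print(s['joints'].round(3),s['torque'].round(3))"; python3 m.py
```

```text
clock: 0.62
position: [0.6114, 0.0073, 0.2453]
ee_rot: [-3.141, 0.0, 1.937]
force: [-0.4, -0.1, 0.4]
grip_width: 0.448
gripper_force: 0.0
clock: 1.03
position: [0.6117, 0.0071, 0.1444]
ee_rot: [3.142, 0.0, 2.537]
force: [0.3, -0.3, -0.7]
grip_width: 0.45
gripper_force: 0.0
clock: 1.45
position: [0.6117, 0.0071, 0.145]
ee_rot: [3.141, -0.001, 2.901]
force: [-0.8, -0.1, -0.3]
grip_width: 0.452
gripper_force: 0.0
[ 0.444  0.609 -0.682  1.728  0.452  0.968  0.918] [-0.041 -0.016 -0.013]
[0.6117 0.0071 0.1452] tool x [-0.971  0.239  0.   ]
A [0.6106 0.0074] yaw -0.25 size [11.8 43.1] z 0.0682 1799 tool dxdy [0.0011 0.0001 0.077 ]
B [ 0.577  -0.1071] yaw -0.442 size [12.6 44.1] z 0.068 2056 tool dxdy [ 0.0064 -0.1192  0.0772]
H [ 0.5171 -0.0278] yaw -0.272 size [14.7 40. ] z 0.0592 2510 tool dxdy [ 0.0835 -0.0565  0.086 ]
```

In the tool's units: 0.022 m / 0.2 = 0.11, 0.001 m / 0.2 = 0.005, 0.006 rad / 2 = 0.003.

```bash
python3 -m handwheel '{"x": [0.005,0,0,0,0],"y": [0,0,0,0,0],"z": [0.11,0.11,0.11,0.11,0],"yaw": [0.003,0,0,0,0]}'; python3 -c "
from rig import robot; s=robot.observe(); print(s['joints'].round(3),s['torque'].round(3))";  python3 -m handwheel '{"x": [0,0,0,0,0],"y": [0,0,0,0,0],"z": [0,0,0,0,0],"yaw": [0,0,0,0,0]}' 0 30;python3 -c "
from rig import robot; s=robot.observe(); print(s['joints'].round(3),s['torque'].round(3))"
```

```text
clock: 1.92
position: [0.6076, 0.0069, 0.0533]
ee_rot: [-3.139, -0.007, 2.895]
force: [-0.9, -0.1, -0.5]
grip_width: 0.453
gripper_force: 0.0
[ 0.389  0.725 -0.606  1.773  0.541  0.824  0.845] [-0.055  0.08   0.027]
clock: 2.33
position: [0.6114, 0.0068, 0.0586]
ee_rot: [-3.141, 0.002, 2.897]
force: [-2.2, -2.2, 2.5]
grip_width: 0.133
gripper_force: 32.6
[ 0.392  0.719 -0.61   1.769  0.541  0.826  0.847] [-0.528  0.428  0.053]
```

In the tool's units: -0.05 rad / 2 = -0.025.

```bash
cat > t.sh <<'E'
python3 -c "
from rig import robot; s=robot.observe(); print('T',s['clock'].round(2),s['torque'].round(3),s['force'].round(1),'z',s['position'].round(4),'yaw',s['ee_rot'].round(3),'j7',s['joints'][6].round(2),s['grip_width'].round(3))"
E
python3 -m handwheel '{"x": [0,0],"y": [0,0],"z": [0,0],"yaw": [0,0]}' >/dev/null; sh t.sh
python3 -m handwheel '{"x": [0,0,0],"y": [0,0,0],"z": [0,0,0],"yaw": [-0.025,0,0]}'>/dev/null; sh t.sh
python3 -m handwheel '{"x": [0,0,0],"y": [0,0,0],"z": [0,0,0],"yaw": [-0.025,0,0]}'>/dev/null; sh t.sh
python3 -m handwheel '{"x": [0,0,0],"y": [0,0,0],"z": [0,0,0],"yaw": [-0.02,0,0]}'>/dev/null; sh t.sh
python3 -m handwheel '{"x": [0,0,0,0],"y": [0,0,0,0],"z": [0,0,0,0],"yaw": [0.035,0.035,0,0]}'>/dev/null; sh t.sh
python3 -m handwheel '{"x": [0,0,0],"y": [0,0,0],"z": [0,0,0],"yaw": [0.025,0,0]}'>/dev/null; sh t.sh
python3 -m handwheel '{"x": [0,0,0],"y": [0,0,0],"z": [0,0,0],"yaw": [0.025,0,0]}'>/dev/null; sh t.sh
python3 -m handwheel '{"x": [0,0,0],"y": [0,0,0],"z": [0,0,0],"yaw": [0.02,0,0]}'>/dev/null; sh t.sh
```

```text
Traceback (most recent call last):
AttributeError: 'float' object has no attribute 'round'
Traceback (most recent call last):
AttributeError: 'float' object has no attribute 'round'
Traceback (most recent call last):
AttributeError: 'float' object has no attribute 'round'
Traceback (most recent call last):
AttributeError: 'float' object has no attribute 'round'
Traceback (most recent call last):
AttributeError: 'float' object has no attribute 'round'
Traceback (most recent call last):
AttributeError: 'float' object has no attribute 'round'
Traceback (most recent call last):
AttributeError: 'float' object has no attribute 'round'
Traceback (most recent call last):
AttributeError: 'float' object has no attribute 'round'
```

In the tool's units: -0.05 rad / 2 = -0.025.

```bash
cat > t.sh <<'E'
python3 -c "
from rig import robot; import numpy as np; s=robot.observe(); r=lambda k,n=3:np.round(s[k],n)
print('T',r('clock',2),r('torque'),r('force',1),'p',r('position',4),'rpy',r('ee_rot'),'j7',r('joints',2)[6],r('grip_width'))"
E
sh t.sh
python3 -m handwheel '{"x": [0,0,0],"y": [0,0,0],"z": [0,0,0],"yaw": [-0.025,0,0]}'>/dev/null; sh t.sh
python3 -m handwheel '{"x": [0,0,0],"y": [0,0,0],"z": [0,0,0],"yaw": [-0.025,0,0]}'>/dev/null; sh t.sh
python3 -m handwheel '{"x": [0,0,0],"y": [0,0,0],"z": [0,0,0],"yaw": [-0.02,0,0]}'>/dev/null; sh t.sh
python3 -m handwheel '{"x": [0,0,0],"y": [0,0,0],"z": [0,0,0],"yaw": [-0.025,0,0]}'>/dev/null; sh t.sh
python3 -m handwheel '{"x": [0,0,0],"y": [0,0,0],"z": [0,0,0],"yaw": [-0.025,0,0]}'>/dev/null; sh t.sh
python3 -m handwheel '{"x": [0,0,0],"y": [0,0,0],"z": [0,0,0],"yaw": [-0.02,0,0]}'>/dev/null; sh t.sh
```

```text
T 4.33 [-0.647  0.605  0.147] [-2.  -2.6  6.7] p [0.6115 0.0068 0.0586] rpy [-3.141e+00  2.000e-03  2.757e+00] j7 0.73 0.134
T 4.58 [-0.608  0.586  0.136] [-2.5 -3.2  7. ] p [0.6115 0.0068 0.0586] rpy [-3.141e+00  2.000e-03  2.807e+00] j7 0.77 0.135
T 4.83 [-0.607  0.64   0.029] [-2.7 -3.5  6.7] p [0.6115 0.0068 0.0586] rpy [-3.141e+00  2.000e-03  2.857e+00] j7 0.81 0.131
T 5.08 [-0.626  0.669 -0.037] [-2.9 -3.   8.1] p [0.6115 0.0068 0.0586] rpy [-3.141e+00  2.000e-03  2.897e+00] j7 0.85 0.134
T 5.33 [-0.596  0.571 -0.072] [-3.3 -2.3  7.2] p [0.6115 0.0068 0.0585] rpy [-3.141e+00  1.000e-03  2.947e+00] j7 0.89 0.13
T 5.58 [-0.62   0.615 -0.159] [-2.6 -2.   7. ] p [0.6114 0.0068 0.0585] rpy [-3.141e+00  1.000e-03  2.997e+00] j7 0.93 0.135
T 5.83 [-0.622  0.712 -0.212] [-3.8 -3.5  7.5] p [0.6114 0.0068 0.0585] rpy [-3.141e+00  1.000e-03  3.037e+00] j7 0.97 0.135
```

In the tool's units: 0.07 rad / 2 = 0.035.

```bash
python3 -m handwheel '{"x": [0,0,0,0],"y": [0,0,0,0],"z": [0,0,0,0],"yaw": [0.035,0.035,0,0]}'>/dev/null; sh t.sh
python3 -m handwheel '{"x": [0,0,0],"y": [0,0,0],"z": [0,0,0],"yaw": [0.025,0,0]}'>/dev/null; sh t.sh
python3 -m handwheel '{"x": [0,0,0],"y": [0,0,0],"z": [0,0,0],"yaw": [0.025,0,0]}'>/dev/null; sh t.sh
python3 -m handwheel '{"x": [0,0,0],"y": [0,0,0],"z": [0,0,0],"yaw": [0.015,0,0]}'>/dev/null; sh t.sh
python3 -m handwheel '{"x": [0,0,0],"y": [0,0,0],"z": [0,0,0],"yaw": [0.015,0,0]}'>/dev/null; sh t.sh
```

```text
T 6.17 [-0.611  0.615  0.031] [-3.  -2.6  5.5] p [0.6115 0.0068 0.0585] rpy [-3.141e+00  2.000e-03  2.897e+00] j7 0.85 0.132
T 6.42 [-0.647  0.548  0.084] [-2.2 -3.6  6.2] p [0.6115 0.0068 0.0585] rpy [-3.141e+00  2.000e-03  2.847e+00] j7 0.8 0.131
T 6.67 [-0.66   0.515  0.092] [-2.1 -3.5  7.1] p [0.6115 0.0068 0.0585] rpy [-3.141e+00  2.000e-03  2.797e+00] j7 0.76 0.132
T 6.92 [-0.698  0.613  0.139] [-3.  -3.   6.6] p [0.6115 0.0068 0.0585] rpy [-3.141e+00  2.000e-03  2.767e+00] j7 0.74 0.132
T 7.17 [-0.688  0.622  0.116] [-3.1 -3.3  7.4] p [0.6115 0.0068 0.0586] rpy [-3.141e+00  2.000e-03  2.737e+00] j7 0.71 0.128
```

In the tool's units: 0.03 rad / 2 = 0.015.

```bash
python3 -m handwheel '{"x": [0,0,0],"y": [0,0,0],"z": [0,0,0],"yaw": [0.015,0,0]}'>/dev/null; sh t.sh
python3 -m handwheel '{"x": [0,0,0],"y": [0,0,0],"z": [0,0,0],"yaw": [0.015,0,0]}'>/dev/null; sh t.sh
```

```text
T 7.42 [-0.72   0.658  0.157] [-3.2 -3.5  8.5] p [0.6116 0.0068 0.0587] rpy [-3.141e+00  2.000e-03  2.707e+00] j7 0.69 0.13
T 7.67 [-0.728  0.743  0.088] [-3.2 -3.5  7.9] p [0.6115 0.0068 0.0587] rpy [-3.141e+00  2.000e-03  2.677e+00] j7 0.66 0.133
```

In the tool's units: -0.0006 m / 0.2 = -0.003, -0.0003 m / 0.2 = -0.0015, 0.1 rad / 2 = 0.05.

```bash
python3 -m handwheel '{"x": [0,0,0,0],"y": [0,0,0,0],"z": [-0.003,-0.0015,-0.0015,0],"yaw": [0.05,0.05,0.05,0]}'>/dev/null; sh t.sh
python3 -m handwheel '{"x": [0,0,0,0,0],"y": [0,0,0,0,0],"z": [-0.0015,-0.0015,-0.0015,-0.0015,0],"yaw": [0.06,0.06,0.06,0.06,0]}'>/dev/null; sh t.sh
python3 -m handwheel '{"x": [0,0,0,0,0],"y": [0,0,0,0,0],"z": [-0.0015,-0.0015,-0.0015,-0.0015,0],"yaw": [0.06,0.06,0.06,0.06,0]}'>/dev/null; sh t.sh
python3 -m handwheel '{"x": [0,0,0],"y": [0,0,0],"z": [-0.001,0,0],"yaw": [0.03,0,0]}'>/dev/null; sh t.sh
```

```text
T 8.0 [-0.769  0.483  0.097] [-2.6 -3.5  5.2] p [0.6116 0.0068 0.0597] rpy [3.141e+00 2.000e-03 2.373e+00] j7 0.4 0.129
T 8.42 [-0.828  0.45   0.089] [-2.  -4.   7.1] p [0.6116 0.0066 0.0608] rpy [3.140e+00 2.000e-03 1.894e+00] j7 0.0 0.132
T 8.83 [-0.938  0.419  0.117] [-2.6 -3.8  7.7] p [0.6116 0.0065 0.062 ] rpy [3.140e+00 1.000e-03 1.414e+00] j7 -0.4 0.132
T 9.08 [-1.036  0.483  0.075] [-2.9 -3.7  6.9] p [0.6115 0.0065 0.0621] rpy [3.14e+00 1.00e-03 1.36e+00] j7 -0.44 0.132
```

In the tool's units: -0.07 rad / 2 = -0.035.

```bash
python3 -m handwheel '{"x": [0,0],"y": [0,0],"z": [0,0],"yaw": [-0.035,0]}'>/dev/null; sh t.sh
python3 -m handwheel '{"x": [0,0,0],"y": [0,0,0],"z": [0,0,0],"yaw": [0,0,0]}' 0.45 >/dev/null; sh t.sh
python3 -m handwheel '{"x": [0,0,0,0,0],"y": [0,0,0,0,0],"z": [-0.1,-0.15,-0.165,0,0],"yaw": [0,0,0,0,0]}'>/dev/null; sh t.sh
sed -i 's/"A",.064,.073/"A",.064,.078/' m.py; python3 m.py
```

```text
T 9.25 [-1.023  0.514  0.048] [-1.4 -4.2  6.9] p [0.6116 0.0065 0.0621] rpy [3.140e+00 1.000e-03 1.433e+00] j7 -0.38 0.134
T 9.5 [0.027 0.025 0.058] [-0.  -0.2 -0.1] p [0.611  0.0085 0.061 ] rpy [ 3.141e+00 -1.000e-03  1.429e+00] j7 -0.38 0.45
T 9.92 [-0.003  0.07  -0.001] [-0.2  0.1 -0.3] p [0.6128 0.0083 0.1465] rpy [ 3.136e+00 -1.000e-03  1.429e+00] j7 -0.35 0.453
[0.6113 0.008  0.1447] tool x [0.142 0.99  0.001]
A [0.6111 0.0074] yaw 1.457 size [12.  43.6] z 0.0718 1848 tool dxdy [-0.0006 -0.0003  0.0728]
B [ 0.5785 -0.1034] yaw -0.286 size [ 8.8 43.6] z 0.067 672 tool dxdy [-0.1149 -0.0168  0.0776]
H [ 0.5179 -0.0274] yaw -0.28 size [14.1 39.9] z 0.0592 1537 tool dxdy [-0.0483 -0.0876  0.0853]
```

In the tool's units: -0.0297 m / 0.2 = -0.1485, -0.0043 m / 0.2 = -0.0215, -0.118 rad / 2 = -0.059.

```bash
python3 -m handwheel '{"x": [-0.1485,-0.1485,-0.1485,-0.1485,0],"y": [-0.0215,-0.0215,-0.0215,-0.0215,0],"z": [0,0,0,0,0],"yaw": [0,0,0,0,-0.059]}'>/dev/null
python3 -m handwheel '{"x": [0,0,0,0,0],"y": [0,0,0,0,0],"z": [0,0,0,0,0],"yaw": [-0.058,-0.058,-0.058,-0.058,-0.058]}'>/dev/null
python3 -m handwheel '{"x": [0,0,0,0,0],"y": [0,0,0,0,0],"z": [0,0,0,0,0],"yaw": [-0.058,-0.058,-0.058,-0.058,-0.058]}'>/dev/null
python3 -m handwheel '{"x": [0,0],"y": [0,0],"z": [0,0],"yaw": [0,0]}'>/dev/null; sh t.sh;  python3 m.py
```

```text
T 11.38 [ 0.003 -0.031 -0.009] [-0.5 -0.2  0. ] p [ 0.5759 -0.1073  0.1426] rpy [ 3.141e+00 -3.000e-03  2.703e+00] j7 0.98 0.451
[ 0.5761 -0.1074  0.1429] tool x [-0.905  0.425  0.002]
A [0.6103 0.0068] yaw 1.436 size [12.9 44. ] z 0.0717 2557 tool dxdy [0.0175 0.1179 0.0712]
B [ 0.5769 -0.108 ] yaw -0.433 size [11.7 43.7] z 0.0682 1800 tool dxdy [-0.0011 -0.0002  0.0747]
H [ 0.5172 -0.028 ] yaw -0.287 size [14.6 39.9] z 0.0593 2589 tool dxdy [0.0869 0.0468 0.0838]
```

In the tool's units: 0.024 m / 0.2 = 0.12, -0.001 m / 0.2 = -0.005.

```bash
python3 -m handwheel '{"x": [-0.005,0,0,0,0],"y": [0,0,0,0,0],"z": [0.12,0.12,0.12,0.06,0],"yaw": [0,0,0,0,0]}'>/dev/null; python3 -m handwheel '{"x": [0],"y": [0],"z": [0],"yaw": [0]}'>/dev/null; sh t.sh
python3 -m handwheel '{"x": [0,0,0,0,0],"y": [0,0,0,0,0],"z": [0,0,0,0,0],"yaw": [0,0,0,0,0]}' 0 30 >/dev/null; sh t.sh
python3 -m handwheel '{"x": [0,0,0],"y": [0,0,0],"z": [0,0,0],"yaw": [-0.025,0,0]}'>/dev/null; sh t.sh
python3 -m handwheel '{"x": [0,0,0],"y": [0,0,0],"z": [0,0,0],"yaw": [-0.025,0,0]}'>/dev/null; sh t.sh
python3 -m handwheel '{"x": [0,0,0],"y": [0,0,0],"z": [0,0,0],"yaw": [-0.025,0,0]}'>/dev/null; sh t.sh
python3 -m handwheel '{"x": [0,0,0],"y": [0,0,0],"z": [0,0,0],"yaw": [-0.015,0,0]}'>/dev/null; sh t.sh
```

```text
T 11.93 [ 0.025 -0.024  0.042] [ 0.  -0.3  0.3] p [ 0.5774 -0.1077  0.0597] rpy [-3.141e+00 -2.000e-03  2.705e+00] j7 0.92 0.451
T 12.35 [-0.338  0.361  0.034] [-1.8 -1.7  6.5] p [ 0.5787 -0.1089  0.0616] rpy [-3.141e+00  2.000e-03  2.705e+00] j7 0.92 0.13
T 12.6 [-0.285  0.343 -0.103] [-2.1 -1.4  7.2] p [ 0.5787 -0.1089  0.0616] rpy [-3.141e+00  2.000e-03  2.755e+00] j7 0.96 0.133
T 12.85 [-0.297  0.328 -0.064] [-1.5 -1.1  6.9] p [ 0.5787 -0.1088  0.0616] rpy [-3.141e+00  2.000e-03  2.805e+00] j7 1.0 0.133
T 13.1 [-0.228  0.416 -0.141] [-2.1 -1.8  7.3] p [ 0.5787 -0.1088  0.0616] rpy [-3.141e+00  2.000e-03  2.855e+00] j7 1.04 0.132
T 13.35 [-0.257  0.47  -0.123] [-2.3 -0.9  8. ] p [ 0.5788 -0.1087  0.0617] rpy [-3.141e+00  2.000e-03  2.885e+00] j7 1.07 0.133
```

In the tool's units: -0.0003 m / 0.2 = -0.0015, -0.04 rad / 2 = -0.02.

```bash
python3 -m handwheel '{"x": [0,0,0],"y": [0,0,0],"z": [-0.0015,0,0],"yaw": [-0.02,0,0]}'>/dev/null; sh t.sh
python3 -m handwheel '{"x": [0,0,0],"y": [0,0,0],"z": [-0.001,0,0],"yaw": [-0.015,0,0]}'>/dev/null; sh t.sh
```

```text
T 13.6 [-0.255  0.352 -0.074] [-2.  -0.6  7.1] p [ 0.5787 -0.1087  0.0619] rpy [-3.141e+00  2.000e-03  2.925e+00] j7 1.1 0.132
T 13.85 [-0.17   0.317 -0.094] [-1.6 -1.4  5.8] p [ 0.5787 -0.1086  0.062 ] rpy [-3.141e+00  2.000e-03  2.955e+00] j7 1.13 0.135
```

Torque levels off at about 0.1 N m, so B loosens anticlockwise. Continuing.

In the tool's units: -0.0003 m / 0.2 = -0.0015, -0.12 rad / 2 = -0.06.

```bash
python3 -m handwheel '{"x": [0,0,0,0,0],"y": [0,0,0,0,0],"z": [-0.0015,-0.0015,-0.0015,-0.0015,0],"yaw": [-0.06,-0.06,-0.06,-0.06,0]}'>/dev/null; sh t.sh
python3 -m handwheel '{"x": [0,0,0,0,0],"y": [0,0,0,0,0],"z": [-0.0015,-0.0015,-0.0015,-0.0015,0],"yaw": [-0.06,-0.06,-0.06,-0.06,0]}'>/dev/null; sh t.sh
python3 -m handwheel '{"x": [0,0,0,0],"y": [0,0,0,0],"z": [-0.0015,-0.0015,0,0],"yaw": [-0.06,-0.05,0,0]}'>/dev/null; sh t.sh
```

```text
T 14.27 [-0.049  0.449 -0.098] [-1.1 -0.6  7.4] p [ 0.5786 -0.1081  0.0632] rpy [-3.141e+00  2.000e-03 -2.842e+00] j7 1.54 0.131
T 14.68 [ 0.112  0.74  -0.126] [-3.2 -0.5  8.7] p [ 0.5782 -0.1077  0.0643] rpy [-3.141e+00  1.000e-03 -2.362e+00] j7 1.95 0.131
T 15.02 [ 0.269  0.862 -0.111] [-3.  1.  9.] p [ 0.578  -0.1076  0.0649] rpy [-3.141e+00  1.000e-03 -2.147e+00] j7 2.14 0.135
```

In the tool's units: -0.0003 m / 0.2 = -0.0015, -0.1 rad / 2 = -0.05.

```bash
python3 -m handwheel '{"x": [0,0,0,0],"y": [0,0,0,0],"z": [-0.0015,0,0,0],"yaw": [-0.05,0,0.035,0]}'>/dev/null; sh t.sh
python3 -m handwheel '{"x": [0,0,0],"y": [0,0,0],"z": [0,0,0],"yaw": [0,0,0]}' 0.45 >/dev/null; sh t.sh
python3 -m handwheel '{"x": [0,0,0,0,0],"y": [0,0,0,0,0],"z": [-0.1,-0.15,-0.15,0,0],"yaw": [0,0,0,0,0]}'>/dev/null
python3 -m handwheel '{"x": [0,0,0,0,0],"y": [0,0,0,0,0],"z": [0,0,0,0,0],"yaw": [0.06,0.06,0.06,0.06,0.06]}'>/dev/null
python3 -m handwheel '{"x": [0,0,0,0,0],"y": [0,0,0,0,0],"z": [0,0,0,0,0],"yaw": [0.06,0.06,0.06,0.06,0.06]}'>/dev/null
python3 -m handwheel '{"x": [0,0,0,0],"y": [0,0,0,0],"z": [0,0,0,0],"yaw": [0.06,0.035,0,0]}'>/dev/null; sh t.sh
sed -i 's/"B",.064,.073/"B",.064,.078/' m.py; python3 m.py
```

```text
T 15.35 [0.293 0.738 0.025] [-2.9  1.2  8.1] p [ 0.5779 -0.1076  0.0652] rpy [-3.141  0.    -2.121] j7 2.16 0.135
T 15.6 [-0.033  0.02  -0.031] [-0.1 -0.1  0.4] p [ 0.5779 -0.1082  0.064 ] rpy [-3.141  0.    -2.117] j7 2.16 0.449
T 17.18 [ 0.031  0.074 -0.011] [-0.3  0.3  0.8] p [ 0.577  -0.1081  0.1427] rpy [-3.141e+00 -2.000e-03  2.778e+00] j7 1.03 0.447
[ 0.5771 -0.1081  0.1429] tool x [-0.935  0.355  0.002]
A [0.6106 0.0066] yaw 1.461 size [12.3 43.7] z 0.0717 2445 tool dxdy [0.0094 0.119  0.0712]
B [ 0.5772 -0.1079] yaw 0.995 size [12.7 44.1] z 0.0717 2116 tool dxdy [-0.0001  0.0002  0.0713]
H [ 0.5171 -0.0281] yaw -0.287 size [14.3 40. ] z 0.0593 2590 tool dxdy [0.0844 0.0534 0.0837]
```

In the tool's units: 0.0282 m / 0.2 = 0.141, 0.0281 m / 0.2 = 0.1405, -0.077 rad / 2 = -0.0385.

```bash
python3 -m handwheel '{"x": [0.141,0.1405,0.1405,0,0],"y": [0.089,0.089,0.089,0,0],"z": [0,0,0,0,0],"yaw": [0,0,0,-0.0385,0]}' >/dev/null
python3 -m handwheel '{"x": [0,0,0,0,0],"y": [0,0,0,0,0],"z": [0.12,0.12,0.06,0,0],"yaw": [0,0,0,0,0]}'>/dev/null; sh t.sh; python3 m.py; python3 -c "
from h import *
f=grab('wrist');cv2.imwrite('pics/w1.png',f['color'][...,::-1])"
```

```text
T 18.07 [-0.026  0.064 -0.036] [ 0.8 -0.8  0.2] p [ 0.5179 -0.0285  0.0834] rpy [ 3.142e+00 -2.000e-03  2.852e+00] j7 0.89 0.449
[ 0.5187 -0.0282  0.0842] tool x [-0.958  0.286 -0.   ]
A [0.606  0.0127] yaw 1.41 size [ 3.3 10.6] z 0.0676 266 tool dxdy [-0.072   0.0641  0.0167]
B [ 0.569  -0.1099] yaw 1.011 size [ 3.1 10.1] z 0.0675 265 tool dxdy [-0.0716 -0.0639  0.0167]
H [ 0.5168 -0.0278] yaw -0.285 size [14.  39.9] z 0.0593 3086 tool dxdy [ 0.002  -0.0001  0.0249]
```

View pics/w1.png

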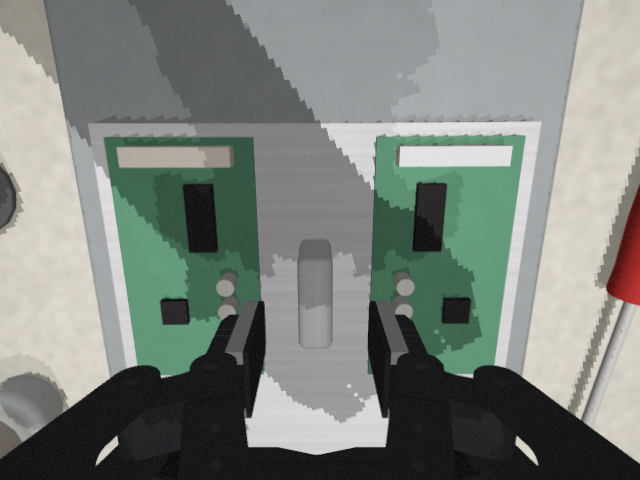

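The picture shows the upright grip at (315,295), centred between the fingers, with the boards well to either side of it. I'll lower and close.

In the tool's units: 0.013 m / 0.2 = 0.065, 0.002 m / 0.2 = 0.01.

```bash
python3 -m handwheel '{"x": [0.01,0,0,0],"y": [0,0,0,0],"z": [0.065,0.065,0,0],"yaw": [0,0,0,0]}' 0.38 >/dev/null; sh t.sh
python3 -m handwheel '{"x": [0,0,0,0,0],"y": [0,0,0,0,0],"z": [0,0,0,0,0],"yaw": [0,0,0,0,0]}' 0 35 >/dev/null; sh t.sh
python3 -m handwheel '{"x": [0.01,0.01,0,0],"y": [0,0,0,0],"z": [0,0,0,0],"yaw": [0,0,0,0]}' >/dev/null; sh t.sh
```

```text
T 18.5 [ 0.035  0.05  -0.057] [0.  0.3 0.3] p [ 0.5158 -0.0275  0.0577] rpy [-3.141e+00 -1.000e-03  2.853e+00] j7 0.86 0.377
T 18.92 [-0.032  0.141  0.041] [-0.9 -0.6  5.3] p [ 0.5167 -0.0274  0.0586] rpy [3.141e+00 1.000e-03 2.853e+00] j7 0.86 0.152
T 19.25 [-0.26  -0.697  0.012] [ 3.2 -0.8  6.2] p [ 0.5136 -0.0265  0.0586] rpy [3.141e+00 2.000e-03 2.853e+00] j7 0.85 0.156
```

In the tool's units: 0.003 m / 0.2 = 0.015.

```bash
python3 -m handwheel '{"x": [0.015,0.015,0.015,0.015,0],"y": [0,0,0,0,0],"z": [0,0,0,0,0],"yaw": [0,0,0,0,0]}' >/dev/null; sh t.sh
python3 -m handwheel '{"x": [0.02,0.02,0.02,0.02,0],"y": [0,0,0,0,0],"z": [0,0,0,0,0],"yaw": [0,0,0,0,0]}' >/dev/null; sh t.sh
```

```text
T 19.67 [-0.17  -0.652 -0.019] [ 2.8 -0.1  7. ] p [ 0.5017 -0.0229  0.0586] rpy [3.141e+00 2.000e-03 2.853e+00] j7 0.84 0.152
T 20.08 [-0.162 -0.645 -0.039] [ 3.3 -0.4  7.2] p [ 0.4862 -0.0182  0.0586] rpy [3.141e+00 2.000e-03 2.853e+00] j7 0.83 0.149
```

In the tool's units: 0.004 m / 0.2 = 0.02.

```bash
python3 -m handwheel '{"x": [0.02,0.02,0.02,0.02,0],"y": [0,0,0,0,0],"z": [0,0,0,0,0],"yaw": [0,0,0,0,0]}' >/dev/null; sh t.sh
python3 -m handwheel '{"x": [0.02,0.02,0.02,0.01,0],"y": [0,0,0,0,0],"z": [0,0,0,0,0],"yaw": [0,0,0,0,0]}' >/dev/null; sh t.sh
python3 -m handwheel '{"x": [0,0,0],"y": [0,0,0],"z": [0,0,0],"yaw": [0,0,0]}' 0.38 >/dev/null; sh t.sh
python3 -m handwheel '{"x": [0,0,0,0,0],"y": [0,0,0,0,0],"z": [-0.075,-0.1,-0.15,-0.15,0],"yaw": [0,0,0,0,0]}' >/dev/null
python3 -m handwheel '{"x": [0,0,0,0],"y": [0,0,0,0],"z": [-0.15,-0.15,0,0],"yaw": [0,0,0,0]}' >/dev/null; sh t.sh
sed -i 's/(.52,-.028)/(.46,-.011)/' m.py; python3 m.py; python3 -c "
from h import *
f=grab('wrist');cv2.imwrite('pics/w2.png',f['color'][...,::-1])
P=cloud(f);m=(P[...,2]>.024)&(P[...,2]<.033)&(abs(P[...,0]-.5)<.1)&(abs(P[...,1]+.03)<.15);q=P[m];A=np.c_[q[:,:2],np.ones(len(q))];print(np.linalg.lstsq(A,q[:,2],rcond=None)[0],np.median(q[:,2]))"
```

```text
T 20.5 [-0.183 -0.689 -0.009] [ 3.8 -0.9  7.6] p [ 0.4708 -0.0137  0.0586] rpy [3.141e+00 2.000e-03 2.853e+00] j7 0.82 0.148
T 20.92 [-0.174 -0.694 -0.023] [ 3.3 -0.   7.8] p [ 0.4576 -0.0097  0.0585] rpy [3.141e+00 2.000e-03 2.853e+00] j7 0.81 0.152
T 21.17 [ 0.051  0.013 -0.006] [-0.1 -0.3  0.2] p [ 0.4548 -0.0097  0.0571] rpy [-3.141e+00 -3.000e-03  2.853e+00] j7 0.81 0.379
T 21.92 [-0.041  0.004 -0.005] [-0.8 -0.4 -0.8] p [ 0.457  -0.01    0.2136] rpy [-3.141e+00  2.000e-03  2.852e+00] j7 1.05 0.378
[ 0.456  -0.0101  0.2125] tool x [-0.958  0.285  0.001]
A [ 0.609  -0.0115] yaw 0.534 size [ 8.  13.1] z 0.0711 101 tool dxdy [-0.1471  0.0424  0.1412]
B [ 0.5859 -0.0928] yaw -0.583 size [ 8.9 11.1] z 0.0712 108 tool dxdy [-0.1481 -0.0421  0.1412]
H [ 0.458  -0.0091] yaw -0.28 size [13.8 39.1] z 0.0593 1067 tool dxdy [-0.0017  0.0016  0.1532]
[-0.01228372  0.00287691  0.03481053] 0.028632719879715163
```

View pics/w2.png

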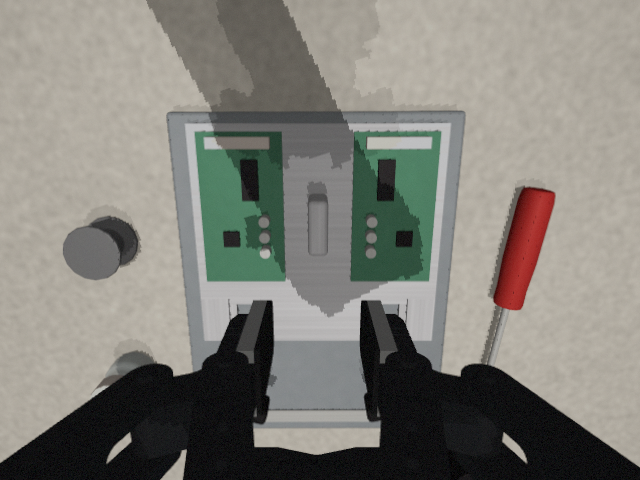

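The carrier lies flat with its grip at (317,225), its slots are clear of the studs, and the grip has moved 62 mm. The hand is raised clear of everything, so I'm handing in.

```bash
python3 -c "
from rig import robot; print(robot.hand_in())"
```

```text
the job is handed in; nothing more can be done
None
```

The job is handed in, with no verdict shown: both knobs are backed off about 1.4 rad (A, on the left, has the left-hand thread), and the carrier is drawn about 62 mm towards the robot, lying flat on the bed, with the gripper clear of it.

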